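# Set the stroke of a sampling pump with the setting plate

### The job

Take the blue setting plate out of its slanted rack, stand it upright (100 mm tall) on its short thin edge, wholly on the yellow pad of the pump's foot, and let go of it. Then draw the piston rod by its black grip straight along its leaning bore, without forcing it sideways, until the middle of its red ring is level with the plate's top edge, and finish while still holding the rod there; leave the plate standing and do not disturb the tube rack or the bottles.

Things in the scene. Friction and masses are not known exactly. Their poses are not given: they have to be found in the camera images.
- plate: Blue metal plate, 14 x 60 x 100 mm (x thickness, y width, z height), 0.22 kg, loose. Origin: centre of its bottom 14 x 60 edge face; z runs up to the top edge. Starts in the rack leaning 0.30 rad, top towards the rack's -x; its upper 50 mm are free on both faces for a grasp across the thickness, tool pointing down along the plate.
- rack: Grey fixed slanted rack, base 110 x 90 x 10 mm, about 70 mm tall, in which the plate leans. Origin: centre of the base's underside on the bench; x, y along the base.
- pump: Fixed pump: white foot 12 mm thick (x -70 to 80, y -57 to 158 mm) with an aluminium barrel block, 56 x 56 mm, 80 mm long, between white cheeks (outer faces y = +-38 mm). Its bore leans 0.20 rad from vertical, upper end towards the pump's -x. Origin: at bench height, vertically below the centre of the bore's mouth; z up.
- pump_mouth (a point): Centre of the bore's mouth in the barrel block's top face, 100.5 mm above the bench. Bore 19 mm wide, 80 mm long. The point's axes are the pump's (upright).
- pump_pad (a point): Centre of the yellow pad (50 mm along x, 90 mm along y) where the plate has to stand, on the foot's top, 12 mm above the bench, 100 mm to the pump's +y of the mouth. Axes are the pump's. Stand the plate with its width along the pump's y.
- rod: Loose steel rod, 0.25 kg: shaft 18 mm wide, 76 mm long below the origin; collar 30 mm wide, 0 to 6 mm above it; black round grip 24 mm wide, 6 to 40 mm above. Origin: on the axis at the collar's underside, which starts resting on the mouth; z along the axis, out of the bore (leans 0.20 rad). Slides back if let go. Closing the fingers along the pump's x leaves most room beside the plate.
- rod_ring (a point): Middle of the 5 mm wide red ring on the shaft, on the axis 24 mm below the rod's origin, hidden in the bore at the start. Drawn about 36 mm along the axis it is level with the standing plate's top edge (112 mm above the bench); about 40 mm of shaft then remain in the bore.
- tubes: Bystander: clear tube rack 60 x 156 x 60 mm with capped tubes, 94 mm tall. Origin: centre of the underside.
- amber: Bystander: amber jar with black cap, 80 mm in diameter, 150 mm tall. Origin: centre of the underside.
- sample: Bystander: small clear bottle with white cap, 44 mm in diameter, 90 mm tall. Origin: centre of the underside.
There are look-alikes about, which are no part of the job. Leave any brown or orange look-alike of the rod alone.

How it is judged:
By the outcome, as a careful person would: the job done as asked, in the order asked, and still so for the second after the job is handed in, while the arm keeps its last pose, push and grip.
It also fails if it takes over 58 s, if anything falls off the work surface, if the arm or the gripper's body presses on something with over 40 N, if the wrist force passes 120 N, or if a joint passes its speed limit or range.

### The arm

A 6-joint arm with a two-finger parallel gripper is mounted at the origin on the work surface. World frame = base frame: x ahead of the robot, y to its left, z up, the work surface at z = 0. Lengths are in m, angles in rad, forces in N, time in s.
With the tool pointing down it reaches from about 0.25 to 0.775 m from the base axis. Payload 8.9 kg.
Tool frame: the origin (TCP) lies between the finger pads, 19 mm behind the fingertips; this is the grasp point; z points along the fingers, y is the line along which they close (so a half turn about z gives the same grasp; the last joint's range is limited). The gripper opens to 85 mm and grips with 20 to 120 N. Pads are 22 mm wide; open, the fingers measure 114 mm over their backs; the gripper's body (76 mm by 85 mm) begins 54 mm behind the grasp point. The pads swing forward as they close: fully open they stand 13 mm farther back than shut.
Start: joints at [-1.288, 0.291, -0.153, 1.127, 0, 1.431], TCP at [0.215, -0.479, 0.25] pointing down, gripper open.
Joint ranges: [-2.52, 2.52], [-0.91, 1.74], [-1.3, 1.37], [-1.96, 2.02], [-1.52, 1.47], [-3.14, 3.14]. Speed limits (rad/s): [2.22, 2.22, 2.79, 3.14, 3.14, 3.14].

### API

Orientations are given as a unit quaternion [w, x, y, z].
In Python, from station import get_state, viewer, close_job, finder gives the robot as it stands. The module is installed in compiled form; this text tells all that it offers.
- The arm moves only by the tool move_arm, never from a script. Its arguments are lists of equal length, an entry for each row: "slide": the shift along the world's x, y, z scaled (see below), a list of three; "rot": the turn, a rotation vector about the world's x, y, z scaled (see below), a list of three. A call has exactly 8 rows; each row is the pose to reach, as a shift and turn from the pose commanded when the call began; what a row does not reach only later rows make up. The controller multiplies each number of a shift by 0.75 m and each number of a turn by 1.5 rad. A row lasts 1/10 s, in which the tool goes at most 50 mm and 8.59 degrees, less where a joint would pass 70% of its speed; a pose out of reach is approached as far as the arm can. A call with a number of a shift or a turn outside -1 to 1 is refused whole. A call with a gripper value outside its range is refused whole. "grip" is the finger opening in mm, from 0 to 85.4, set as the call begins (left out, the last holds). The fingers move at their own pace and stop on an object; "grip_force" is the grip in N (left out, the last holds). Time passes only in rows, so rows that repeat a pose let the fingers close, or fill a call up. It gives the time, the measured TCP pose, the force, the opening and the grip force at its end, in the units of the state.
- get_state(): the state, without advancing time (a new reading comes with each control period).
- viewer.capture(name): name is "scene" or "side" or "wrist"; returns the picture (400x640x3 uint8, red, green, blue); there is no depth.
- viewer.camera_params(name): a dict with "camera_matrix" (3x3 intrinsics, pixels), "view" (4x4, takes a point from world to camera coordinates); the wrist camera has in their place "T_tool_cam" (4x4, takes a point from camera to tool coordinates, whose origin is the TCP and whose axes are the flange's). Camera axes: x right, y down, z forward; pixel columns grow to the right and rows downward; lengths in m; the calibration is good to about 2 mm. A picture is of the moment at which its call begins: read the wrist's pose just before it. camera_params takes no time and is no camera call.
- close_job(): hands the job in; it is judged then, once.
Trained networks look in the newest picture that a camera, given by its name, has taken for a name from the list of things; names that differ only in an ending like _2 or _b are one class to them, and where a whole thing is asked for, a point or a joint stands for the part that bears it (a point fixed in the world has none). Each returns a list of dicts, best first, with "confidence" (0 to 1); they miss things now and then, are a little off and sometimes report something else, mostly with a low value. They report only what shows in the picture. A call takes as long as a camera call. They do not tell look-alikes from the thing itself.
- finder.spot_in(thing, camera): "pixel" ([column, row] in pixels, amid what is visible of it).
- finder.trace(thing, camera): "pixels" (400x640 bool, what is visible of it) and "pixel" ([column, row] in pixels, amid what is visible of it).
The state is a dict: "t": time; "qpos": joint angles; "qd": joint speeds; "effort": joint torques, N m; "position": TCP position; "orientation": TCP orientation; "contact_force": force on the tool from outside, world axes, zero at the start; "torque": the same for the moment, N m; "grip_width": finger opening in m; "gripper_force": force on a finger pad.
Only numpy, scipy, OpenCV 4.12 (cv2) and the standard library are available. Lean on these libraries where they do the work, as an engineer would, in place of code of your own. Each camera call takes 0.05 s, during which the arm holds its last target. There are 200 camera calls.

## Working session

There is one attempt and no reset: what is moved stays moved. The work goes in short steps, Python scripts to look and compute and a tool call to move; the robot and the scene stay as the last step left them, time stands still between calls to the robot, and variables do not carry over. Pictures are saved under pics/ and viewed, at most 10 in all, crops included, and the job is handed in when it is done.

Besides the shell and the picture viewer there is one more tool, called after "Request:" as name(argument=value, ...) on one line, values as JSON. move_arm: Moves the arm, as the interface text tells. Shifts and turns lie within -1 to 1; 1 stands for 0.75 m of shift or 1.5 rad of turn. Its arguments: {"type":"object","properties":{"slide":{"type":"array","items":{"type":"array","items":{"type":"number","minimum":-1,"maximum":1}}},"rot":{"type":"array","items":{"type":"array","items":{"type":"number","minimum":-1,"maximum":1}}},"grip":{"type":"number"},"grip_force":{"type":"number"}},"required":["slide","rot"]}

```bash
mkdir -p pics
cat > h.py <<'E'
import numpy as np, cv2
from scipy.spatial.transform import Rotation as R
from station import get_state, viewer, close_job, finder
def RQ(q): return R.from_quat([q[1],q[2],q[3],q[0]])
def cam(name, st=None):
    p=viewer.camera_params(name); K=np.array(p["camera_matrix"])
    if "view" in p: V=np.array(p["view"])
    else:
        T=np.eye(4); T[:3,:3]=RQ(st["orientation"]).as_matrix(); T[:3,3]=st["position"]
        V=np.linalg.inv(T@np.array(p["T_tool_cam"]))
    return K,V
def proj(K,V,P):
    P=np.atleast_2d(P); c=P@V[:3,:3].T+V[:3,3]; u=c@K.T; return u[:,:2]/u[:,2:]
def ray(K,V,px):
    d=np.linalg.inv(K)@np.array([px[0],px[1],1.]); Rt=V[:3,:3].T; return -Rt@V[:3,3], Rt@d/np.linalg.norm(d)
def onz(K,V,px,z):
    o,d=ray(K,V,px); return o+d*(z-o[2])/d[2]
def tri(*rays):
    A=0;b=0
    for o,d in rays:
        M=np.eye(3)-np.outer(d,d);A=A+M;b=b+M@o
    return np.linalg.solve(A,b)
def save(n,im): cv2.imwrite(f"pics/{n}.png",im[:,:,::-1])
E
python3 - <<'E'
from h import *
np.set_printoptions(precision=4,suppress=True)
s=get_state();print(s)
ims=[]
for n in("scene","side","wrist"):
    im=viewer.capture(n);save(n+"0",im)
    K,V=cam(n,s);print(n,K[0],K[1],V)
    if n!="wrist":
        np.save(n+"0m.npy",0)
    for th in("plate","rack","pump","rod","pump_pad","pump_mouth","tubes","amber","sample"):
        r=finder.trace(th,n)
        print(n,th,[(np.round(x["pixel"]).tolist(),round(x["confidence"],2),int(x["pixels"].sum())) for x in r[:4]])
        if r: np.save(f"m_{n}_{th}.npy",np.array([x["pixels"] for x in r[:4]]))
E
```

```text
{'t': 0.0, 'qpos': array([-1.2883,  0.2913, -0.1541,  1.1267,  0.    ,  1.4316]), 'qd': array([ 0.0007, -0.0001,  0.0005,  0.0001,  0.0002,  0.0001]), 'effort': array([  0.0002, -53.7143,  33.1376,   0.0159,   0.0001,   0.    ]), 'position': array([ 0.2148, -0.4786,  0.2494]), 'orientation': array([-0.0007,  0.9779,  0.2093, -0.    ]), 'contact_force': array([-0.4767,  1.3686,  0.7313]), 'torque': array([-0.0188, -0.0251,  0.0297]), 'gripper_force': 0.0, 'grip_width': 0.08538697804575654}
scene [390.1859   0.     313.0162] [  0.     390.1859 208.7233] [[ 0.826   0.5634 -0.0164 -0.4407]
 [ 0.3879 -0.5893 -0.7087 -0.1346]
 [-0.409   0.579  -0.7053  1.3787]
 [ 0.      0.      0.      1.    ]]
scene plate [([370.0, 167.0], 0.55, 281)]
scene rack [([362.0, 182.0], 0.85, 596)]
scene pump [([308.0, 241.0], 0.79, 3133)]
scene rod [([351.0, 299.0], 0.7, 372), ([293.0, 222.0], 0.64, 156), ([233.0, 274.0], 0.64, 314), ([279.0, 190.0], 0.46, 190)]
scene pump_pad [([308.0, 240.0], 0.8, 3148)]
scene pump_mouth [([309.0, 244.0], 0.89, 3161)]
scene tubes [([251.0, 317.0], 0.88, 2244)]
scene amber [(
[... 468 characters left out ...]
33.0, 178.0], 0.66, 62), ([378.0, 242.0], 0.61, 187), ([365.0, 166.0], 0.54, 151), ([286.0, 179.0], 0.44, 171)]
side pump_pad [([326.0, 209.0], 0.94, 2115)]
side pump_mouth [([328.0, 209.0], 0.82, 2158), ([336.0, 183.0], 0.58, 88)]
side tubes [([336.0, 153.0], 0.75, 749)]
side amber [([293.0, 335.0], 0.96, 1194)]
side sample [([356.0, 124.0], 0.5, 164)]
wrist [294.5136   0.     319.3619] [  0.     294.5136 198.0707] [[ 0.4091 -0.9125 -0.0004 -0.5236]
 [-0.8662 -0.3885  0.3142 -0.041 ]
 [-0.2868 -0.1282 -0.9494  0.3807]
 [ 0.      0.      0.      1.    ]]
wrist plate []
wrist rack []
wrist pump []
wrist rod []
wrist pump_pad []
wrist pump_mouth []
wrist tubes []
wrist amber []
wrist sample []
```

Run:
```python
import cv2,numpy as np
a=cv2.imread("pics/scene0.png")[110:310,210:430]
cv2.imwrite("pics/sc.png",cv2.resize(a,None,fx=3,fy=3,interpolation=cv2.INTER_CUBIC)[:600])
b=cv2.imread("pics/side0.png")[130:330,220:440]
cv2.imwrite("pics/sd.png",cv2.resize(b,None,fx=3,fy=3,interpolation=cv2.INTER_CUBIC))
```

```text
(no output)
```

View pics/sc.png

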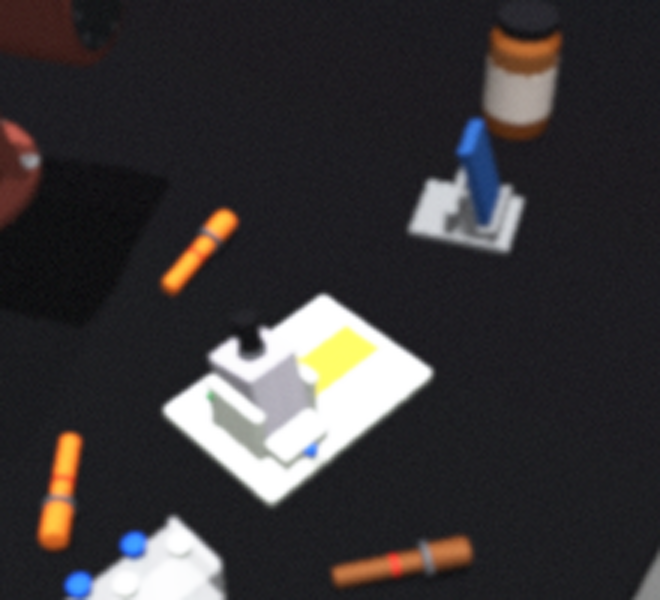

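View pics/sd.png

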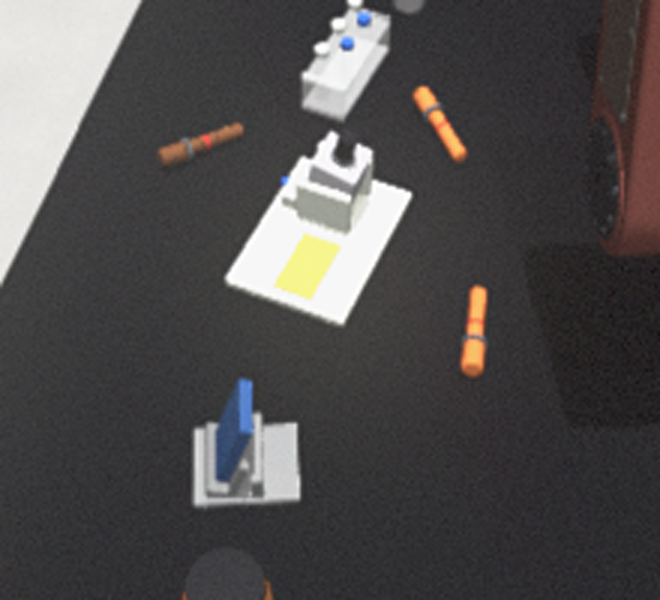

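Run:
```python
from h import *
np.set_printoptions(precision=4,suppress=True)
sc=cam("scene");sd=cam("side")
S=lambda p:(210+p[0]/3-.33,110+p[1]/3-.33); D=lambda p:(220+p[0]/3-.33,130+p[1]/3-.33)
print("foot scene",[onz(*sc,S(p),.012) for p in((323,293),(433,373),(272,505),(163,410))])
print("foot side",[onz(*sd,D(p),.012) for p in((343,322),(226,282),(412,193))])
print("pad scene",onz(*sc,S((335,358)),.012),"side",onz(*sd,D((308,266)),.012))
print("rod top", tri(ray(*sc,S((247,322))),ray(*sd,D((346,140)))))
print("rack base scene",[onz(*sc,S(p),.01) for p in((408,230),(509,249),(525,205),(428,179))])
print("rack base side",[onz(*sd,D(p),.01) for p in((194,502),(300,497),(297,423),(193,430))])
print("plate top corners", tri(ray(*sc,S((465,158))),ray(*sd,D((246,382)))),tri(ray(*sc,S((478,120))),ray(*sd,D((247,405)))))
```

```text
foot scene [array([0.4905, 0.0875, 0.012 ]), array([0.6416, 0.0543, 0.012 ]), array([ 0.6011, -0.1583,  0.012 ]), array([ 0.4516, -0.1274,  0.012 ])]
foot side [array([0.4928, 0.087 , 0.012 ]), array([0.6374, 0.0611, 0.012 ]), array([ 0.4507, -0.1233,  0.012 ])]
pad scene [0.5512 0.0182 0.012 ] side [0.5498 0.0169 0.012 ]
rod top [ 0.5254 -0.0799  0.133 ]
rack base scene [array([0.5126, 0.2227, 0.01  ]), array([0.6198, 0.256 , 0.01  ]), array([0.6008, 0.3311, 0.01  ]), array([0.4863, 0.3115, 0.01  ])]
rack base side [array([0.5941, 0.3402, 0.01  ]), array([0.4901, 0.3106, 0.01  ]), array([0.5133, 0.2261, 0.01  ]), array([0.6191, 0.2591, 0.01  ])]
plate top corners [0.5587 0.2517 0.111 ] [0.5485 0.2908 0.1317]
```

Run:
```python
from h import *
np.set_printoptions(precision=4,suppress=True)
T=np.array(viewer.camera_params("wrist")["T_tool_cam"]);print(T)
s=get_state();R0=RQ(s["orientation"])
pts=np.array([[.4905,.0875,.012],[.6416,.0543,.012],[.6011,-.1583,.012],[.4516,-.1274,.012],[.525,-.08,.133],[.5126,.2227,.01],[.6198,.256,.01],[.595,.335,.01],[.4863,.3115,.01],[.554,.271,.125]])
K,_=cam("wrist",s)
for pos in([.4,.09,.3],[.43,.09,.32],[.45,.09,.35],[.45,.1,.4]):
  for yaw in(1.15,1.35,):
    o=(R.from_rotvec([0,0,yaw])*R0).as_quat()
    st=dict(position=pos,orientation=[o[3],*o[:3]])
    print(pos,yaw,proj(*cam("wrist",st),pts).round().tolist())
```

```text
[[-0.0003 -0.9493 -0.3144  0.0805]
 [ 1.     -0.0006  0.0008 -0.001 ]
 [-0.001  -0.3144  0.9493 -0.1247]
 [ 0.      0.      0.      1.    ]]
[0.4, 0.09, 0.3] 1.15 [[384.0, 162.0], [486.0, 185.0], [439.0, 307.0], [351.0, 291.0], [423.0, 319.0], [408.0, 58.0], [496.0, 28.0], [488.0, -49.0], [393.0, -25.0], [500.0, -23.0]]
[0.4, 0.09, 0.3] 1.35 [[381.0, 174.0], [472.0, 215.0], [406.0, 324.0], [324.0, 294.0], [392.0, 333.0], [424.0, 79.0], [511.0, 69.0], [518.0, -5.0], [426.0, -3.0], [529.0, 23.0]]
[0.43, 0.09, 0.32] 1.15 [[361.0, 159.0], [459.0, 181.0], [418.0, 299.0], [332.0, 284.0], [394.0, 308.0], [381.0, 60.0], [465.0, 32.0], [455.0, -41.0], [365.0, -18.0], [455.0, -14.0]]
[0.43, 0.09, 0.32] 1.35 [[359.0, 167.0], [448.0, 207.0], [386.0, 313.0], [307.0, 284.0], [366.0, 318.0], [398.0, 75.0], [482.0, 66.0], [486.0, -5.0], [398.0, -4.0], [485.0, 21.0]]
[0.45, 0.09, 0.35] 1.15 [[345.0, 156.0], [438.0, 176.0], [402.0, 289.0], [320.0, 274.0], [375.0, 293.0], [363.0, 62.0], [441.0, 37.0], [430.0, -30.0], [347.0, -10.0], [422.0, -3.0]]
[0.45, 0.09, 0.35] 1.35 [[344.0, 161.0], [429.0, 198.0], [372.0, 300.0], [297.0, 272.0], [349.0, 300.0], [380.0, 74.0], [458.0, 65.0], [460.0, -1.0], [378.0, 0.0], [452.0, 24.0]]
[0.45, 0.1, 0.4] 1.15 [[343.0, 156.0], [427.0, 175.0], [395.0, 278.0], [320.0, 264.0], [368.0, 279.0], [359.0, 73.0], [427.0, 50.0], [417.0, -8.0], [344.0, 10.0], [407.0, 21.0]]
[0.45, 0.1, 0.4] 1.35 [[341.0, 161.0], [417.0, 195.0], [367.0, 288.0], [297.0, 262.0], [344.0, 285.0], [372.0, 83.0], [442.0, 75.0], [443.0, 17.0], [370.0, 18.0], [432.0, 43.0]]
```

Request:
move_arm(slide=[[0.4, 0.667, 0.04], [0.4, 0.667, 0.04], [0.4, 0.667, 0.04], [0.4, 0.667, 0.04], [0.4, 0.667, 0.04], [0.4, 0.667, 0.04], [0.4, 0.667, 0.04], [0.4, 0.667, 0.04]], rot=[[0, 0, 0.767], [0, 0, 0.767], [0, 0, 0.767], [0, 0, 0.767], [0, 0, 0.767], [0, 0, 0.767], [0, 0, 0.767], [0, 0, 0.767]])

```text
t: 2.3
position: [0.4211, -0.1345, 0.2709]
orientation: [0.0, 0.705, 0.71, 0.0]
contact_force: [0.9, -1.2, -0.5]
grip_width: 0.0852
gripper_force: 0.0
```

Request:
move_arm(slide=[[0.13, 0.19, 0.01], [0.13, 0.19, 0.01], [0.13, 0.19, 0.01], [0.13, 0.19, 0.01], [0.13, 0.19, 0.01], [0.13, 0.19, 0.01], [0.13, 0.19, 0.01], [0.13, 0.19, 0.01]], rot=[[0, 0, 0], [0, 0, 0], [0, 0, 0], [0, 0, 0], [0, 0, 0], [0, 0, 0], [0, 0, 0], [0, 0, 0]])

```text
t: 3.1
position: [0.5175, 0.0052, 0.2781]
orientation: [0.0, 0.707, 0.707, -0.0]
contact_force: [-0.3, -0.6, 0.2]
grip_width: 0.0853
gripper_force: 0.0
```

Run:
```python
from h import *
import json
np.set_printoptions(precision=4,suppress=True)
s=get_state();im=viewer.capture("wrist")
save("w1",im);json.dump({k:np.array(s[k]).tolist() for k in("position","orientation")},open("w1.json","w"))
print(s["t"],s["position"],s["orientation"],s["qpos"],np.abs(s["qd"]).max())
cv2.imwrite("pics/w1v.png",cv2.resize(im[:,:,::-1],(800,500),interpolation=cv2.INTER_CUBIC))
```

```text
3.1 [0.5175 0.0052 0.2781] [ 0.      0.7071  0.7071 -0.0001] [-0.1313  0.2623 -0.1177  1.1909 -0.0001  1.4395] 0.0024741292836431726
```

View pics/w1v.png

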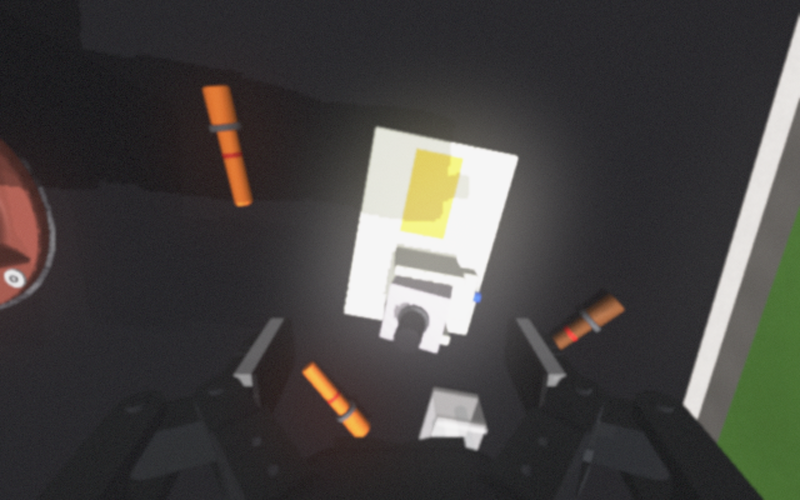

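```bash
cat > pump.py <<'E'
from h import *
import json
from scipy.optimize import least_squares
np.set_printoptions(precision=4,suppress=True)
def sub(fn,pts,w=4):
    g=cv2.cvtColor(cv2.imread(fn),cv2.COLOR_BGR2GRAY); p=np.float32(pts).reshape(-1,1,2).copy()
    return cv2.cornerSubPix(g,p,(w,w),(-1,-1),(3,50,.01)).reshape(-1,2)
foot=np.array([[-70,158,12],[80,158,12],[80,-57,12],[-70,-57,12]])/1e3
pad=np.array([[-25,145,12],[25,145,12],[25,55,12],[-25,55,12]])/1e3
def W(p,P): return R.from_rotvec([0,0,p[2]]).apply(P)+[p[0],p[1],0]
if __name__=="__main__":
    v=np.array([[376,128],[517,155],[468,334],[345,313],[416,149],[462,158],[443,238],[401,230]])/1.25-.1
    ob=sub("pics/w1.png",v); print("moved",(ob-v).round(1).tolist())
    cw=cam("wrist",json.load(open("w1.json")))
    P=np.vstack([foot,pad])
    r=least_squares(lambda p:(proj(*cw,W(p,P))-ob).ravel(),[.53,-.08,-.2],loss="soft_l1")
    print("wrist",r.x,(proj(*cw,W(r.x,P))-ob).round(1).tolist())
    s=np.array([(317.5,207.5),(354.2,234.2),(300.5,278.2),(264.2,246.5)]); s2=sub("pics/scene0.png",s,3)
    d=np.array([(334.2,237),(295.2,223.8),(357.2,194.2)]); d2=sub("pics/side0.png",d,3)
    cs,cd=cam("scene"),cam("side")
    f2=lambda p:np.r_[(proj(*cs,W(p,foot))-s2).ravel(),(proj(*cd,W(p,foot[[0,1,3]]))-d2).ravel()]
    r2=least_squares(f2,r.x,loss="soft_l1"); print("fixed",r2.x,r2.fun.round(1))
    for p in(r.x,r2.x): print("mouth",W(p,np.array([0,0,.1005])),"pad",W(p,np.array([0,.1,.012])))
    E=np.array([-np.sin(.2),0,np.cos(.2)])
    top=np.array([0,0,.1005])+E*.04
    print("rod top in views",[ (proj(*c,W(p,top))).round(1).tolist() for c in(cw,cs,cd) for p in (r.x,r2.x)])
E
python3 pump.py
```

```text
moved [[-0.3, -1.4], [0.7, 0.9], [-1.9, 0.4], [-0.9, 0.1], [0.4, -0.6], [0.2, 0.1], [-0.5, 0.3], [-1.1, -0.2]]
wrist [ 0.5304 -0.0826 -0.1971] [[-0.4, -0.2], [0.2, -0.2], [0.1, -0.2], [-0.3, -0.3], [-0.3, -0.1], [0.8, -0.2], [0.6, 0.8], [-0.5, 0.9]]
fixed [ 0.5303 -0.0828 -0.1988] [ 0.4  0.6 -0.2 -0.   0.1 -1.5  0.8 -0.3  0.4 -1.2  0.4 -0.4  0.  -0.5]
mouth [ 0.5304 -0.0826  0.1005] pad [0.5499 0.0155 0.012 ]
mouth [ 0.5303 -0.0828  0.1005] pad [0.5501 0.0152 0.012 ]
rod top in views [[[325.0, 272.2]], [[324.9, 272.4]], [[291.2, 215.2]], [[291.1, 215.2]], [[336.2, 174.8]], [[336.3, 174.7]]]
```

Request:
move_arm(slide=[[0.04, 0.4, 0], [0.04, 0.4, 0], [0.04, 0.4, 0], [0.04, 0.4, 0], [0.04, 0.4, 0], [0.04, 0.4, 0], [0.04, 0.4, 0], [0.04, 0.4, 0]], rot=[[0, 0, 0.2], [0, 0, 0.2], [0, 0, 0.2], [0, 0, 0.2], [0, 0, 0.2], [0, 0, 0.2], [0, 0, 0.2], [0, 0, 0.2]])

```text
t: 3.95
position: [0.5477, 0.3065, 0.2776]
orientation: [-0.0, 0.592, 0.806, -0.0]
contact_force: [-0.2, -0.5, 0.6]
grip_width: 0.0856
gripper_force: 0.0
```

Run:
```python
from h import *
import json
np.set_printoptions(precision=4,suppress=True)
s=get_state();im=viewer.capture("wrist")
save("w2",im);json.dump({k:np.array(s[k]).tolist() for k in("position","orientation")},open("w2.json","w"))
print(s["t"],s["position"],s["orientation"],s["qpos"],np.abs(s["qd"]).max())
r=finder.trace("plate","wrist");print([(x["pixel"],x["confidence"],x["pixels"].sum()) for x in r])
c=im[80:320,180:480]
cv2.imwrite("pics/w2v.png",cv2.resize(c[:,:,::-1],None,fx=2.5,fy=2.5,interpolation=cv2.INTER_CUBIC))
```

```text
3.95 [0.5477 0.3065 0.2776] [-0.0001  0.5924  0.8057 -0.0004] [ 0.3939  0.4824  0.2071  1.2962 -0.0002  1.6619] 0.03958670664088863
[([322.0, 197.4], 0.58, np.int64(1903))]
```

View pics/w2v.png

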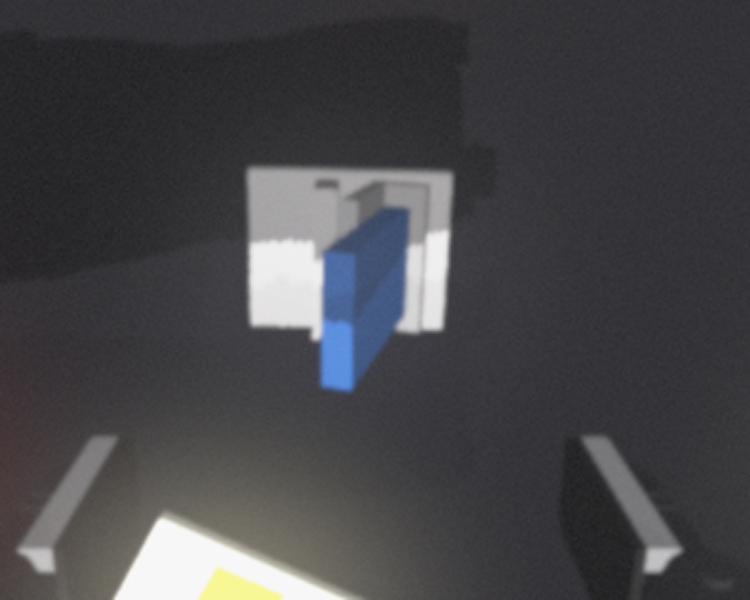

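```bash
cat > plate.py <<'E'
from pump import *
cw=cam("wrist",json.load(open("w2.json")));cs,cd=cam("scene"),cam("side")
rk=np.array([[-55,45,10],[55,45,10],[55,-45,10],[-55,-45,10]])/1e3
f=lambda a:np.array(a)/2.5+[180,80]-.3
ro=sub("pics/w2.png",f([(248,167),(453,172),(443,330),(250,326)]),3)
r=least_squares(lambda p:(proj(*cw,W(p,rk))-ro).ravel(),[.55,.28,.3])
print("rack",r.x,r.fun.round(1))
to=sub("pics/w2.png",f([(325,251),(356,253),(353,391),(320,387)]),3)
to=np.array(f([(325,251),(356,253),(353,391),(320,387)]))*.5+to*.5
top=np.array([[-7,30,100],[7,30,100],[7,-30,100],[-7,-30,100]])/1e3
def PL(q,P): return (R.from_rotvec([0,0,q[3]])*R.from_rotvec([0,-.30,0])).apply(P)+q[:3]
S=lambda p:np.array((210+p[0]/3-.33,110+p[1]/3-.33)); D=lambda p:np.array((220+p[0]/3-.33,130+p[1]/3-.33))
# blue mask bbox checks: silhouettes of whole plate in fixed cams
box=np.array([[x,y,z] for x in(-7,7) for y in(-30,30) for z in(0,100)])/1e3
def blue(fn):
    h=cv2.cvtColor(cv2.imread(fn),cv2.COLOR_BGR2HSV);m=(h[...,0]>100)&(h[...,0]<130)&(h[...,1]>110)&(h[...,2]>50)
    n,l,st,c=cv2.connectedComponentsWithStats(m.astype(np.uint8));return [(st[i].tolist()) for i in range(1,n) if st[i][4]>80]
print(blue("pics/scene0.png"),blue("pics/side0.png"))
def res(q): return np.r_[(proj(*cw,PL(q,top))-to).ravel(),
   (proj(*cs,PL(q,top[[3]]))-S((461,154))).ravel(),(proj(*cs,PL(q,top[[1]]))-S((484,120))).ravel(), (proj(*cd,PL(q,top[[0]]))-D((240,382))).ravel()*0]
q=least_squares(res,[.57,.27,.02,r.x[2]],loss="soft_l1")
print("plate",q.x,q.fun.round(1))
print("in rack frame",R.from_rotvec([0,0,-r.x[2]]).apply(q.x[:3]-[r.x[0],r.x[1],0]))
for c in(cs,cd):
    u=proj(*c,PL(q.x,box));print("proj bbox",u.min(0),u.max(0))
E
python3 plate.py
```

```text
rack [0.5537 0.284  0.28  ] [-0.5 -0.1  0.5 -0.3  0.4  0.4 -0.4  0.2]
[[226, 9, 47, 28, 730], [361, 148, 16, 37, 330], [474, 185, 16, 30, 94], [230, 299, 11, 11, 86]] [[347, 12, 11, 13, 112], [293, 256, 11, 34, 243], [631, 326, 9, 27, 188]]
plate [0.5787 0.2893 0.0209 0.2781] [-0.8 -0.2  0.6  0.4  0.1  0.1  0.2 -0.3 -0.8 -0.1  0.  -0.1  0.   0. ]
in rack frame [ 0.0255 -0.0019  0.0209]
proj bbox [362.5516 149.5983] [377.1659 185.7659]
proj bbox [291.2583 255.9293] [304.1862 290.7272]
```

```bash
cat > go.py <<'E'
from h import *
np.set_printoptions(precision=4,suppress=True)
def Rt(yaw,lean): # tool y along closing dir x', z down along -axis leaning to -x
    return R.from_rotvec([0,0,yaw])*R.from_rotvec([0,-lean,0])*R.from_matrix(np.array([[0,1,0],[1,0,0],[0,0,-1.]]).T)
def delta(pos,Rg,note=""):
    s=get_state();d=(np.array(pos)-s["position"])/.75;rv=(Rg*RQ(s["orientation"]).inv()).as_rotvec()/1.5
    print(note,"slide",d.round(4).tolist(),"rot",rv.round(4).tolist(),"pos",s["position"],"w",round(s["grip_width"],4),"F",s["contact_force"].round(1),"t",s["t"])
E
python3 - <<'E'
from go import *
up=R.from_rotvec([0,0,.279]).apply([-np.sin(.3),0,np.cos(.3)])
o=np.array([.5787,.2893,.0209]);G=Rt(.279,.3)
print(G.as_matrix())
delta(o+up*.164,G,"pre");delta(o+up*.074,G,"grasp")
E
```

```text
[[-0.2754  0.9184  0.2841]
 [ 0.9613  0.2631  0.0814]
 [-0.      0.2955 -0.9553]]
pre slide [-0.0211, -0.0385, -0.134] rot [0.0575, -0.1918, -0.014] pos [0.548  0.3048 0.2781] w 0.0858 F [-0.2 -0.1 -0.1] t 4.05
grasp slide [0.013, -0.0287, -0.2486] rot [0.0575, -0.1918, -0.014] pos [0.548  0.3048 0.2781] w 0.0858 F [-0.2 -0.1 -0.1] t 4.05
```

Request:
move_arm(slide=[[-0.021, -0.0385, -0.03], [-0.021, -0.0385, -0.08], [-0.021, -0.0385, -0.134], [-0.021, -0.0385, -0.134], [-0.021, -0.0385, -0.134], [-0.021, -0.0385, -0.134], [-0.021, -0.0385, -0.134], [-0.021, -0.0385, -0.134]], rot=[[0.0575, -0.192, -0.014], [0.0575, -0.192, -0.014], [0.0575, -0.192, -0.014], [0.0575, -0.192, -0.014], [0.0575, -0.192, -0.014], [0.0575, -0.192, -0.014], [0.0575, -0.192, -0.014], [0.0575, -0.192, -0.014]], grip=50, grip_force=40)

```text
t: 4.85
position: [0.534, 0.2776, 0.1793]
orientation: [0.091, 0.595, 0.79, 0.121]
contact_force: [-0.2, 0.8, 0.6]
grip_width: 0.05
gripper_force: 0.0
```

Run:
```python
from go import *
up=R.from_rotvec([0,0,.279]).apply([-np.sin(.3),0,np.cos(.3)])
o=np.array([.5787,.2893,.0209]);G=Rt(.279,.3)
delta(o+up*.164,G,"pre");delta(o+up*.074,G,"grasp")
s=get_state();im=viewer.capture("wrist");print(s["qpos"])
cv2.imwrite("pics/w3v.png",im[:,:,::-1])
```

```text
pre slide [-0.0026, -0.0022, -0.0023] rot [-0.0008, 0.002, -0.0005] pos [0.534  0.2776 0.1793] w 0.05 F [-0.2  0.8  0.6] t 4.85
grasp slide [0.0315, 0.0076, -0.117] rot [-0.0008, 0.002, -0.0005] pos [0.534  0.2776 0.1793] w 0.05 F [-0.2  0.8  0.6] t 4.85
[ 0.3718  0.2767 -0.4265  0.5657 -0.0272  1.6587]
```

View pics/w3v.png

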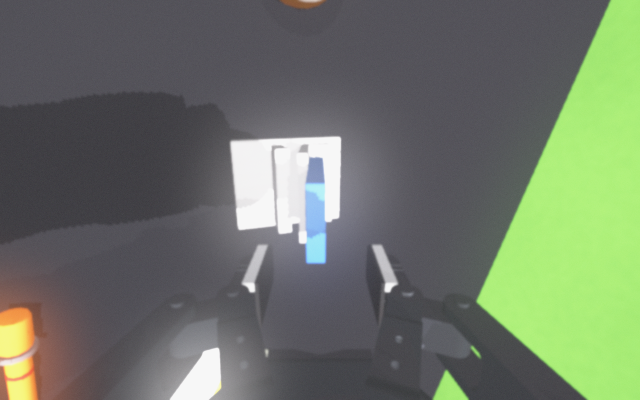

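Request:
move_arm(slide=[[0.006, 0.001, -0.025], [0.012, 0.003, -0.05], [0.018, 0.004, -0.075], [0.025, 0.006, -0.1], [0.0315, 0.0075, -0.117], [0.0315, 0.0075, -0.117], [0.0315, 0.0075, -0.117], [0.0315, 0.0075, -0.117]], rot=[[0, 0, 0], [0, 0, 0], [0, 0, 0], [0, 0, 0], [0, 0, 0], [0, 0, 0], [0, 0, 0], [0, 0, 0]])

```text
t: 5.7
position: [0.5563, 0.2831, 0.0908]
orientation: [0.09, 0.595, 0.79, 0.12]
contact_force: [-0.1, 0.5, 0.3]
grip_width: 0.0499
gripper_force: 0.0
```

Run:
```python
from go import *
up=R.from_rotvec([0,0,.279]).apply([-np.sin(.3),0,np.cos(.3)])
o=np.array([.5787,.2893,.0209]);G=Rt(.279,.3)
delta(o+up*.074,G,"grasp")
```

```text
grasp slide [0.0018, 0.0002, 0.001] rot [-0.0004, 0.0012, -0.001] pos [0.5563 0.2831 0.0908] w 0.0499 F [-0.1  0.5  0.3] t 5.7
```

Close on the plate.

Request:
move_arm(slide=[[0.001, 0, 0], [0.001, 0, 0], [0.001, 0, 0], [0.001, 0, 0], [0.001, 0, 0], [0.001, 0, 0], [0.001, 0, 0], [0.001, 0, 0]], rot=[[0, 0, 0], [0, 0, 0], [0, 0, 0], [0, 0, 0], [0, 0, 0], [0, 0, 0], [0, 0, 0], [0, 0, 0]], grip=0, grip_force=40)

```text
t: 6.5
position: [0.5576, 0.2832, 0.0909]
orientation: [0.091, 0.595, 0.79, 0.121]
contact_force: [1.9, 1.5, 5.9]
grip_width: 0.0136
gripper_force: 43.5
```

Request:
move_arm(slide=[[-0.0038, -0.0011, 0.0127], [-0.0095, -0.0027, 0.0318], [-0.0152, -0.0043, 0.051], [-0.0208, -0.006, 0.07], [-0.0265, -0.0076, 0.089], [-0.032, -0.0092, 0.108], [-0.038, -0.0109, 0.127], [-0.0417, -0.0119, 0.14]], rot=[[0, 0, 0], [0, 0, 0], [0, 0, 0], [0, 0, 0], [0, 0, 0], [0, 0, 0], [0, 0, 0], [0, 0, 0]])

```text
t: 7.3
position: [0.5241, 0.2736, 0.1949]
orientation: [0.09, 0.595, 0.79, 0.119]
contact_force: [0.3, 0.2, -2.3]
grip_width: 0.0134
gripper_force: 42.9
```

Run:
```python
from go import *
p=[.5304,-.0827,-.198]
pad=R.from_rotvec([0,0,p[2]]).apply([0,.1,.012])+[p[0],p[1],0]
print(pad)
G=Rt(p[2],0)
delta(pad+[0,0,.074+.05],G,"over pad")
im=viewer.capture("wrist");save("w4",im);save("side4",viewer.capture("side"))
```

```text
[0.5501 0.0153 0.012 ]
over pad slide [0.0346, -0.3443, -0.0785] rot [-0.0082, 0.201, -0.3166] pos [0.5241 0.2736 0.1949] w 0.0134 F [ 0.3  0.2 -2.3] t 7.3
```

Request:
move_arm(slide=[[0.006, -0.06, 0], [0.012, -0.12, 0], [0.018, -0.18, 0], [0.024, -0.24, 0], [0.03, -0.3, -0.02], [0.0346, -0.344, -0.05], [0.0346, -0.344, -0.078], [0.0346, -0.344, -0.078]], rot=[[-0.001, 0.033, -0.053], [-0.003, 0.067, -0.105], [-0.004, 0.1, -0.158], [-0.005, 0.134, -0.21], [-0.008, 0.201, -0.3166], [-0.008, 0.201, -0.3166], [-0.008, 0.201, -0.3166], [-0.008, 0.201, -0.3166]])

```text
t: 8.2
position: [0.549, 0.0151, 0.1327]
orientation: [-0.002, 0.774, 0.633, -0.002]
contact_force: [-1.0, 0.5, -1.9]
grip_width: 0.0139
gripper_force: 42.9
```

Request:
move_arm(slide=[[0, 0, 0], [0, 0, 0], [0, 0, 0], [0, 0, 0], [0, 0, 0], [0, 0, 0], [0, 0, 0], [0, 0, 0]], rot=[[0, 0, 0], [0, 0, 0], [0, 0, 0], [0, 0, 0], [0, 0, 0], [0, 0, 0], [0, 0, 0], [0, 0, 0]])

```text
t: 9.0
position: [0.5512, 0.016, 0.1363]
orientation: [0.001, 0.774, 0.634, 0.001]
contact_force: [-0.2, 0.1, -2.7]
grip_width: 0.0136
gripper_force: 42.9
```

Run:
```python
from go import *
import json
p=[.5304,-.0827,-.198]
pad=R.from_rotvec([0,0,p[2]]).apply([0,.1,.012])+[p[0],p[1],0]
delta(pad+[0,0,.074],Rt(p[2],0),"pad")
s=get_state();im=viewer.capture("wrist");save("w5",im);json.dump({k:np.array(s[k]).tolist() for k in("position","orientation")},open("w5.json","w"))
b=viewer.capture("side");save("side5",b);a=viewer.capture("scene");save("scene5",a)
z=lambda c,f:cv2.resize(c[:,:,::-1],None,fx=f,fy=f,interpolation=cv2.INTER_CUBIC)
A=z(im[:300,170:470],2)[:400,:520]
B=z(b[150:250,275:375],4)[:,:400]
cv2.imwrite("pics/c5.png",np.hstack([z(im[100:300,220:420],2),B]))
cw=cam("wrist",s)
box=np.array([[x,y,zz] for x in(-7,7) for y in(-30,30) for zz in(-74,26)])/1e3
W=R.from_rotvec([0,0,p[2]]).apply(box)+s["position"]
for n,c in(("w",cw),("s",cam("scene")),("d",cam("side"))): print(n,proj(*c,W).round(1).tolist())
def blue(m):
    h=cv2.cvtColor(m,cv2.COLOR_RGB2HSV);m=(h[...,0]>100)&(h[...,0]<130)&(h[...,1]>110)&(h[...,2]>50)
    n,l,st,c=cv2.connectedComponentsWithStats(m.astype(np.uint8));return [(st[i].tolist()) for i in range(1,n) if st[i][4]>60]
print(blue(im),blue(a),blue(b))
```

```text
pad slide [-0.0014, -0.0008, -0.0671] rot [-0.0, 0.0012, 0.0001] pos [0.5512 0.016  0.1363] w 0.0136 F [-0.2  0.1 -2.7] t 9.0
w [[311.0, 254.9], [305.7, 368.8], [310.2, 178.2], [303.2, 245.6], [329.5, 254.8], [337.7, 368.7], [330.4, 178.2], [340.7, 245.5]]
s [[311.7, 221.8], [310.9, 196.1], [326.4, 211.2], [326.7, 185.4], [315.1, 224.4], [314.6, 198.6], [329.9, 213.6], [330.4, 187.8]]
d [[327.3, 203.5], [327.4, 183.8], [320.1, 215.8], [319.8, 196.3], [323.6, 202.3], [323.5, 182.6], [316.4, 214.5], [315.8, 194.9]]
[[303, 291, 34, 64, 1839]] [[252, 15, 13, 13, 104], [474, 184, 16, 31, 93], [311, 191, 20, 31, 355], [249, 286, 10, 10, 79], [230, 299, 11, 11, 86]] [[347, 13, 11, 12, 108], [631, 326, 9, 28, 190]]
```

View pics/c5.png

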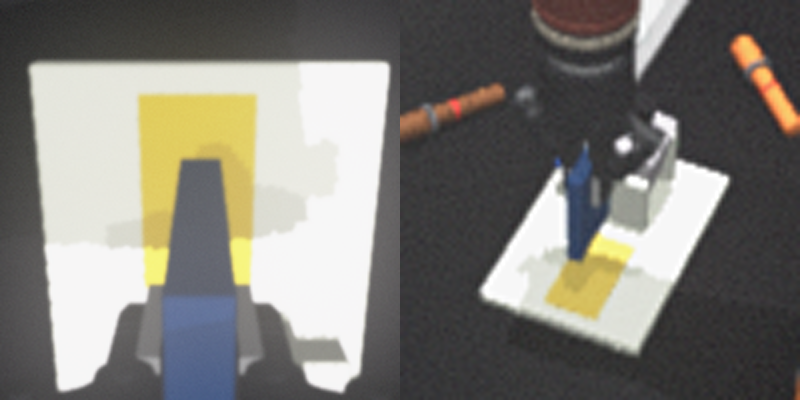

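Request:
move_arm(slide=[[-0.0014, -0.001, -0.016], [-0.0014, -0.001, -0.03], [-0.0014, -0.001, -0.04], [-0.0014, -0.001, -0.05], [-0.0014, -0.001, -0.056], [-0.0014, -0.001, -0.059], [-0.0014, -0.001, -0.06], [-0.0014, -0.001, -0.06]], rot=[[0, 0.001, 0], [0, 0.001, 0], [0, 0.001, 0], [0, 0.001, 0], [0, 0.001, 0], [0, 0.001, 0], [0, 0.001, 0], [0, 0.001, 0]])

```text
t: 9.95
position: [0.5503, 0.0152, 0.0915]
orientation: [0.0, 0.774, 0.634, 0.0]
contact_force: [0.9, 0.4, -3.3]
grip_width: 0.0138
gripper_force: 42.9
```

Request:
move_arm(slide=[[0, 0, -0.0007], [0, 0, -0.0014], [0, 0, -0.002], [0, 0, -0.0027], [0, 0, -0.0034], [0, 0, -0.004], [0, 0, -0.004], [0, 0, -0.004]], rot=[[0, 0, 0], [0, 0, 0], [0, 0, 0], [0, 0, 0], [0, 0, 0], [0, 0, 0], [0, 0, 0], [0, 0, 0]])

```text
t: 10.75
position: [0.5502, 0.0152, 0.0883]
orientation: [0.0, 0.774, 0.634, 0.0]
contact_force: [0.4, -0.7, -2.6]
grip_width: 0.0135
gripper_force: 42.9
```

Request:
move_arm(slide=[[0, 0, -0.0007], [0, 0, -0.0013], [0, 0, -0.002], [0, 0, -0.002], [0, 0, -0.0027], [0, 0, -0.0027], [0, 0, -0.0027], [0, 0, -0.0027]], rot=[[0, 0, 0], [0, 0, 0], [0, 0, 0], [0, 0, 0], [0, 0, 0], [0, 0, 0], [0, 0, 0], [0, 0, 0]])

```text
t: 11.55
position: [0.5502, 0.0152, 0.0863]
orientation: [0.0, 0.774, 0.634, 0.0]
contact_force: [0.1, -0.8, -3.5]
grip_width: 0.0136
gripper_force: 42.9
```

Request:
move_arm(slide=[[0, 0, -0.0005], [0, 0, -0.001], [0, 0, -0.0015], [0, 0, -0.002], [0, 0, -0.002], [0, 0, -0.002], [0, 0, -0.002], [0, 0, -0.002]], rot=[[0, 0, 0], [0, 0, 0], [0, 0, 0], [0, 0, 0], [0, 0, 0], [0, 0, 0], [0, 0, 0], [0, 0, 0]])

```text
t: 12.35
position: [0.5502, 0.0152, 0.0848]
orientation: [0.0, 0.774, 0.634, 0.0]
contact_force: [0.6, -0.9, -2.7]
grip_width: 0.0137
gripper_force: 42.9
```

Request:
move_arm(slide=[[0, 0, -0.0005], [0, 0, -0.001], [0, 0, -0.0015], [0, 0, -0.002], [0, 0, -0.002], [0, 0, -0.002], [0, 0, -0.002], [0, 0, -0.002]], rot=[[0, 0, 0], [0, 0, 0], [0, 0, 0], [0, 0, 0], [0, 0, 0], [0, 0, 0], [0, 0, 0], [0, 0, 0]])

```text
t: 13.15
position: [0.5503, 0.0152, 0.0842]
orientation: [0.0, 0.774, 0.634, 0.0]
contact_force: [-4.2, 1.3, 8.5]
grip_width: 0.0135
gripper_force: 44.8
```

Request:
move_arm(slide=[[0, 0, 0.0005], [0, 0, 0.0005], [0, 0, 0.0005], [0, 0, 0.0005], [0, 0, 0.0005], [0, 0, 0.0005], [0, 0, 0.0005], [0, 0, 0.0005]], rot=[[0, 0, 0], [0, 0, 0], [0, 0, 0], [0, 0, 0], [0, 0, 0], [0, 0, 0], [0, 0, 0], [0, 0, 0]], grip=46)

```text
t: 13.95
position: [0.5501, 0.0152, 0.0836]
orientation: [0.0, 0.774, 0.634, 0.0]
contact_force: [-0.2, -0.7, -0.1]
grip_width: 0.0459
gripper_force: 0.0
```

Request:
move_arm(slide=[[0, 0, 0.013], [0, 0, 0.04], [0, 0, 0.067], [0, 0, 0.1], [0, 0, 0.13], [0, 0, 0.16], [0, 0, 0.18], [0, 0, 0.18]], rot=[[0, 0, 0], [0, 0, 0], [0, 0, 0], [0, 0, 0], [0, 0, 0], [0, 0, 0], [0, 0, 0], [0, 0, 0]])

```text
t: 14.75
position: [0.5514, 0.0151, 0.2214]
orientation: [0.002, 0.774, 0.634, 0.002]
contact_force: [0.5, 0.7, -0.3]
grip_width: 0.0459
gripper_force: 0.0
```

Run:
```python
from go import *
s=get_state();im=viewer.capture("wrist");save("w6",im)
b=viewer.capture("side");save("side6",b)
z=lambda c,f:cv2.resize(c[:,:,::-1],None,fx=f,fy=f,interpolation=cv2.INTER_CUBIC)
cv2.imwrite("pics/c6.png",np.hstack([z(im[80:320,200:440],400/240),z(b[150:250,275:375],4)]))
p=[.5304,-.0827,-.198]; o=R.from_rotvec([0,0,p[2]]).apply([0,.1,.012])+[p[0],p[1],0]
box=np.array([[x,y,zz] for x in(-7,7) for y in(-30,30) for zz in(0,100)])/1e3
W=R.from_rotvec([0,0,p[2]]).apply(box)+o
print(proj(*cam("wrist",s),W).round(1).tolist())
U=R.from_rotvec([0,0,p[2]]).apply([-np.sin(.2),0,np.cos(.2)]); m=np.array([p[0],p[1],.1005]);G=Rt(p[2],.2)
print(U,m+U*.029)
delta(m+U*.10,G,"pre rod");delta(m+U*.029,G,"rod")
```

```text
[[312.0, 198.5], [310.0, 234.7], [311.6, 148.2], [309.3, 167.3], [323.7, 198.5], [326.1, 234.7], [324.0, 148.2], [326.6, 167.3]]
[-0.1948  0.0391  0.9801] [ 0.5248 -0.0816  0.1289]
pre rod slide [-0.0523, -0.1253, -0.0269] rot [-0.0263, -0.1302, 0.0002] pos [0.5501 0.0152 0.2187] w 0.046 F [-0.6  0.3 -0.8] t 14.85
rod slide [-0.0338, -0.129, -0.1197] rot [-0.0263, -0.1302, 0.0002] pos [0.5501 0.0152 0.2187] w 0.046 F [-0.6  0.3 -0.8] t 14.85
```

View pics/c6.png

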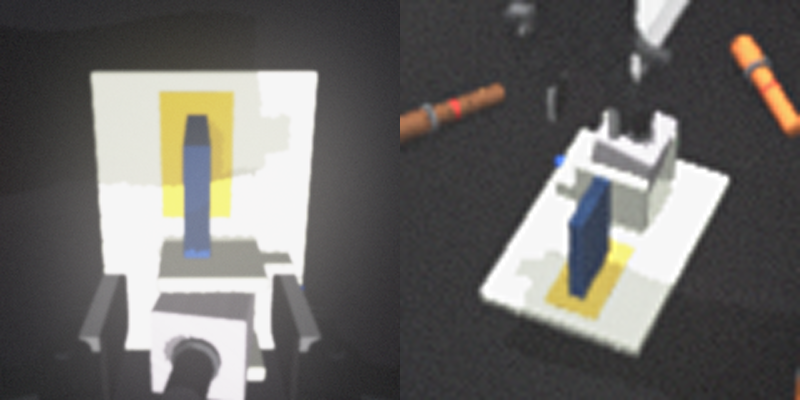

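Request:
move_arm(slide=[[-0.026, -0.06, 0], [-0.0523, -0.125, 0], [-0.0523, -0.125, -0.01], [-0.0523, -0.125, -0.027], [-0.0523, -0.125, -0.027], [-0.0523, -0.125, -0.027], [-0.0523, -0.125, -0.027], [-0.0523, -0.125, -0.027]], rot=[[-0.013, -0.065, 0], [-0.026, -0.13, 0], [-0.026, -0.13, 0], [-0.026, -0.13, 0], [-0.026, -0.13, 0], [-0.026, -0.13, 0], [-0.026, -0.13, 0], [-0.026, -0.13, 0]])

```text
t: 15.65
position: [0.5114, -0.0783, 0.1987]
orientation: [0.077, 0.77, 0.631, 0.063]
contact_force: [-1.2, -0.2, 0.2]
grip_width: 0.0462
gripper_force: 0.0
```

Run:
```python
from go import *
s=get_state();im=viewer.capture("wrist");save("w7",im)
z=lambda c,f:cv2.resize(c[:,:,::-1],None,fx=f,fy=f,interpolation=cv2.INTER_CUBIC)
p=[.5304,-.0827,-.198]
U=R.from_rotvec([0,0,p[2]]).apply([-np.sin(.2),0,np.cos(.2)]); m=np.array([p[0],p[1],.1005]);G=Rt(p[2],.2)
delta(m+U*.10,G,"pre rod");delta(m+U*.029,G,"rod")
c=cam("wrist",s);X=R.from_rotvec([0,0,p[2]])*R.from_rotvec([0,-.2,0])
t=np.linspace(0,2*np.pi,40)
v=z(im[180:400,180:460],2.7)
for r,h in((.012,.04),(.015,.006)):
    q=proj(*c,X.apply(np.c_[r*np.cos(t),r*np.sin(t),h+0*t])+m)
    for a in q: cv2.circle(v,tuple(((a-[180,180])*2.7).astype(int).tolist()),1,(0,0,255),-1)
q=proj(*c,X.apply(np.array([[28,28,0],[28,-28,0],[-28,-28,0],[-28,28,0]])/1e3)+m)
for a in q: cv2.circle(v,tuple(((a-[180,180])*2.7).astype(int).tolist()),3,(0,255,0),-1)
cv2.imwrite("pics/c7.png",v)
```

```text
pre rod slide [-0.0005, -0.0007, -0.0002] rot [-0.0003, -0.0004, -0.0003] pos [ 0.5113 -0.0783  0.1986] w 0.0461 F [-0.1  0.4 -0.4] t 15.7
rod slide [0.0179, -0.0044, -0.0929] rot [-0.0003, -0.0004, -0.0003] pos [ 0.5113 -0.0783  0.1986] w 0.0461 F [-0.1  0.4 -0.4] t 15.7
```

View pics/c7.png

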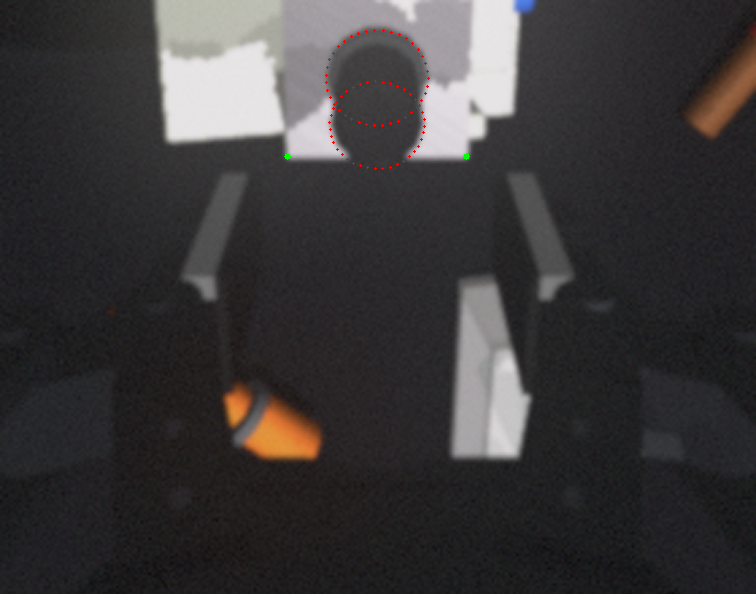

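Request:
move_arm(slide=[[0.0036, -0.001, -0.018], [0.0072, -0.0018, -0.037], [0.0107, -0.0026, -0.056], [0.0143, -0.0035, -0.074], [0.0179, -0.0044, -0.0925], [0.0179, -0.0044, -0.0925], [0.0179, -0.0044, -0.0925], [0.0179, -0.0044, -0.0925]], rot=[[0, 0, 0], [0, 0, 0], [0, 0, 0], [0, 0, 0], [0, 0, 0], [0, 0, 0], [0, 0, 0], [0, 0, 0]])

```text
t: 16.5
position: [0.5248, -0.0819, 0.1299]
orientation: [0.077, 0.77, 0.631, 0.063]
contact_force: [-0.9, -0.3, 0.5]
grip_width: 0.0462
gripper_force: 0.0
```

Run:
```python
from go import *
p=[.5304,-.0827,-.198]
U=R.from_rotvec([0,0,p[2]]).apply([-np.sin(.2),0,np.cos(.2)]); m=np.array([p[0],p[1],.1005]);G=Rt(p[2],.2)
delta(m+U*.029,G,"rod")
```

```text
rod slide [-0.0, 0.0004, -0.0012] rot [-0.0001, 0.0002, 0.0] pos [ 0.5248 -0.0819  0.1299] w 0.0462 F [-0.9 -0.3  0.5] t 16.5
```

Request:
move_arm(slide=[[0, 0, 0], [0, 0, 0], [0, 0, 0], [0, 0, 0], [0, 0, 0], [0, 0, 0], [0, 0, 0], [0, 0, 0]], rot=[[0, 0, 0], [0, 0, 0], [0, 0, 0], [0, 0, 0], [0, 0, 0], [0, 0, 0], [0, 0, 0], [0, 0, 0]], grip=0, grip_force=30)

```text
t: 17.3
position: [0.5248, -0.082, 0.1298]
orientation: [0.077, 0.77, 0.631, 0.063]
contact_force: [-1.8, -0.1, 6.3]
grip_width: 0.023
gripper_force: 29.1
```

Request:
move_arm(slide=[[-0.0005, 0.0001, 0.0025], [-0.001, 0.0002, 0.005], [-0.0015, 0.0003, 0.0075], [-0.002, 0.0004, 0.01], [-0.0025, 0.0005, 0.0125], [-0.003, 0.0006, 0.015], [-0.0035, 0.0007, 0.0175], [-0.0039, 0.0008, 0.0196]], rot=[[0, 0, 0], [0, 0, 0], [0, 0, 0], [0, 0, 0], [0, 0, 0], [0, 0, 0], [0, 0, 0], [0, 0, 0]])

```text
t: 18.1
position: [0.5215, -0.0813, 0.1439]
orientation: [0.077, 0.77, 0.631, 0.063]
contact_force: [2.9, 0.7, -3.9]
grip_width: 0.0228
gripper_force: 29.6
```

Run:
```python
from go import *
p=[.5304,-.0827,-.198]
U=R.from_rotvec([0,0,p[2]]).apply([-np.sin(.2),0,np.cos(.2)]); m=np.array([p[0],p[1],.1005]);G=Rt(p[2],.2)
g=np.array([.5248,-.082,.1298])
s=get_state();d=s["position"]-g;print("drawn",d@U,"off",d-(d@U)*U,s["torque"])
delta(g+U*.0357,G,"end")
```

```text
drawn 0.014525761123778473 off [-0.0005  0.0001 -0.0001] [-0.091  -0.2573  0.0084]
end slide [-0.0048, 0.0009, 0.0278] rot [-0.0002, -0.0004, 0.0001] pos [ 0.5215 -0.0813  0.1439] w 0.0228 F [ 2.9  0.7 -3.9] t 18.1
```

Request:
move_arm(slide=[[-0.0007, 0.0001, 0.0037], [-0.0014, 0.0003, 0.0075], [-0.0022, 0.0004, 0.0112], [-0.0029, 0.0006, 0.015], [-0.0036, 0.0007, 0.0188], [-0.0043, 0.0008, 0.0225], [-0.0049, 0.0009, 0.026], [-0.0051, 0.001, 0.0272]], rot=[[0, 0, 0], [0, 0, 0], [0, 0, 0], [0, 0, 0], [0, 0, 0], [0, 0, 0], [0, 0, 0], [0, 0, 0]])

```text
t: 18.9
position: [0.5174, -0.0805, 0.1643]
orientation: [0.077, 0.77, 0.631, 0.063]
contact_force: [1.8, -0.5, -3.4]
grip_width: 0.023
gripper_force: 29.8
```

Run:
```python
from go import *
p=[.5304,-.0827,-.198]
U=R.from_rotvec([0,0,p[2]]).apply([-np.sin(.2),0,np.cos(.2)]); m=np.array([p[0],p[1],.1005]);G=Rt(p[2],.2)
g=np.array([.5248,-.082,.1298])
b=viewer.capture("side");a=viewer.capture("scene");w=viewer.capture("wrist")
s=get_state();d=s["position"]-g;print("drawn",d@U,"off",d-(d@U)*U,s["torque"],s["qd"])
delta(g+U*.0357,G,"end")
z=lambda c,f:cv2.resize(c[:,:,::-1],None,fx=f,fy=f,interpolation=cv2.INTER_CUBIC)
cv2.imwrite("pics/c8.png",np.vstack([np.hstack([z(a[190:240,275:341],6)[:300,:396],z(b[160:210,300:366],6)[:300,:396]]),z(w[100:250,121:517],2)[:300]]))
M=m+U*(d@U-.024)
print("ring predicted",M,proj(*cam("scene"),M),proj(*cam("side"),M),proj(*cam("wrist",s),M))
h=cv2.cvtColor(w,cv2.COLOR_RGB2HSV);k=((h[...,0]<8)|(h[...,0]>172))&(h[...,1]>140)&(h[...,2]>60);ys,xs=np.nonzero(k[150:400,260:380]);print(len(xs),xs.mean()+260 if len(xs) else 0,ys.mean()+150 if len(xs) else 0)
```

```text
drawn 0.03513742454370972 off [-0.0005  0.0001 -0.0001] [0.0355 0.1077 0.0016] [ 0.0003  0.0015 -0.0006 -0.0036 -0.0001  0.0007]
end slide [0.0005, -0.0002, 0.0009] rot [-0.0003, -0.0006, 0.0001] pos [ 0.5175 -0.0805  0.1641] w 0.0233 F [ 0.7  0.3 -2.1] t 19.05
ring predicted [ 0.5282 -0.0823  0.1114] [[293.2167 223.7245]] [[334.572 179.936]] [[320.7545 229.1399]]
0 0 0
```

View pics/c8.png

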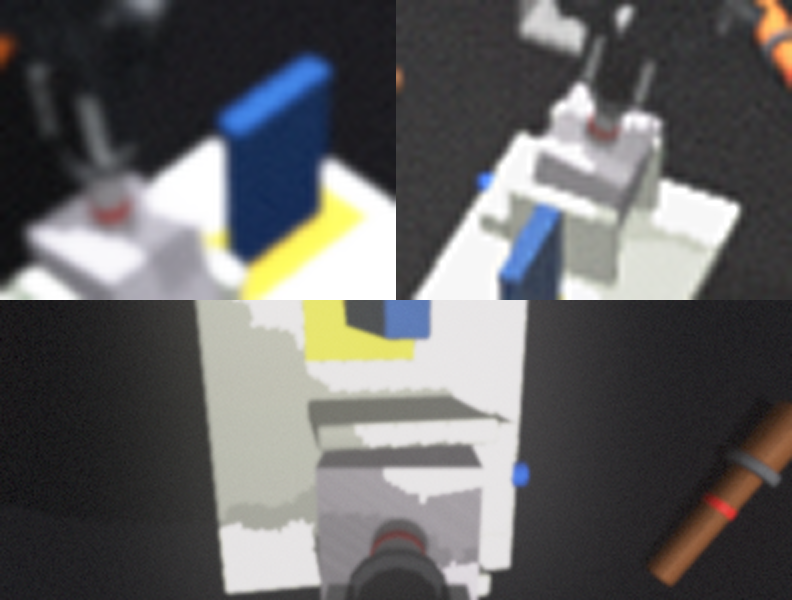

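Request:
move_arm(slide=[[0, 0, 0.0004], [-0.0002, 0, 0.0008], [-0.0002, 0, 0.0008], [-0.0002, 0, 0.0008], [-0.0002, 0, 0.0008], [-0.0002, 0, 0.0008], [-0.0002, 0, 0.0008], [-0.0002, 0, 0.0008]], rot=[[0, 0, 0], [0, 0, 0], [0, 0, 0], [0, 0, 0], [0, 0, 0], [0, 0, 0], [0, 0, 0], [0, 0, 0]])

```text
t: 19.85
position: [0.5174, -0.0805, 0.1647]
orientation: [0.077, 0.77, 0.631, 0.063]
contact_force: [1.0, 0.0, -3.1]
grip_width: 0.0234
gripper_force: 29.8
```

Run:
```python
from go import *
p=[.5304,-.0827,-.198]
X=R.from_rotvec([0,0,p[2]])*R.from_rotvec([0,-.2,0]);U=X.apply([0,0,1.]); m=np.array([p[0],p[1],.1005])
g=np.array([.5248,-.082,.1298])
for n in("wrist","scene","side"):
    s=get_state();w=viewer.capture(n).astype(float);c=cam(n,s)
    d=(s["position"]-g)@U
    red=w[...,0]-(w[...,1]+w[...,2])/2
    h=np.arange(-.006,.0061,.0005); cp=c[1][:3,:3].T@-c[1][:3,3]
    # nearest-facing shaft points: profile of redness along axis
    loc=X.inv().apply(cp-m);a0=np.arctan2(loc[1],loc[0])
    prof=[]
    for k in h:
        P=X.apply(np.array([[.009*np.cos(a0+t),.009*np.sin(a0+t),d-.024+k] for t in(-.6,-.3,0,.3,.6)]))+m
        q=np.float32(proj(*c,P)).reshape(1,-1,2)
        prof.append(cv2.remap(red.astype(np.float32),q,None,cv2.INTER_LINEAR).mean())
    prof=np.array(prof);wt=np.clip(prof-prof.max()*.4,0,None)
    print(n,"drawn",round(d,5),"ring centre offset",(wt*h).sum()/wt.sum(),prof.round().tolist())
print(s["contact_force"],s["torque"],s["grip_width"],s["t"])
```

```text
wrist drawn 0.0357 ring centre offset 0.0005591465139213094 [7.0, 8.0, 10.0, 12.0, 15.0, 18.0, 21.0, 24.0, 27.0, 30.0, 32.0, 34.0, 36.0, 37.0, 36.0, 35.0, 34.0, 31.0, 28.0, 25.0, 22.0, 18.0, 15.0, 12.0, 10.0]
scene drawn 0.0357 ring centre offset 0.0007516910322395864 [13.0, 16.0, 18.0, 21.0, 25.0, 29.0, 33.0, 37.0, 41.0, 44.0, 47.0, 48.0, 49.0, 49.0, 50.0, 49.0, 49.0, 47.0, 44.0, 40.0, 37.0, 33.0, 29.0, 25.0, 22.0]
side drawn 0.0357 ring centre offset -0.000848510232602669 [20.0, 22.0, 25.0, 27.0, 30.0, 32.0, 34.0, 35.0, 37.0, 38.0, 39.0, 39.0, 37.0, 35.0, 34.0, 32.0, 30.0, 28.0, 26.0, 24.0, 21.0, 19.0, 17.0, 15.0, 14.0]
[ 0.8581  0.036  -2.9983] [0.0666 0.1979 0.0003] 0.02328758655379588 19.95
```

```bash
python3 -c "
from station import close_job
print(close_job())"
```

```text
the job is handed in; nothing more can be done
None
```

The plate was standing upright on the yellow pad in the last picture. The rod is held drawn 35.7 mm, its red ring level with the plate's top edge to within about 1 mm in all three camera views, and the job was handed in at about 20 s with no verdict returned.

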